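# Run the dye flask on the touch-start mixer

## Robot

A 7-joint arm with a two-finger parallel gripper is mounted at the origin on a cart in front of the work surface, level with it; the furniture and walls round the work are solid. World frame = base frame: x ahead of the robot, y to its left, z up, the work surface at z = 0. Lengths are in m, angles in rad, forces in N, time in s.
With the tool pointing down it reaches from about 0.4 to 0.85 m from the base axis. Payload 10.4 kg.
Tool frame: the origin (TCP) lies on the centre line of the jaws, within the pads' length; the fingertips stand r.finger_overhang ahead of it and the grasp point (between the pads) lies 5 mm behind it (r.finger_overhang is the distance from the TCP to the fingertips, in m); z points along the fingers, y is the line along which they close (so a half turn about z gives the same grasp; the last joint's range is limited). The gripper opens to 87 mm and grips with 3 to 60 N. Pads are 19 mm wide; open, the fingers measure 117 mm over their backs; the gripper's body (75 mm by 190 mm) begins 51 mm behind the grasp point.
Start: joints at [-1.32, 0.332, -0.065, 1.46, 0.022, 1.35, -0.088], TCP at [0.169, 0.602, 0.237] pointing down, gripper open.
Joint ranges: [-2.6, 2.6], [-0.5, 2.12], [-1.47, 1.34], [0.16, 2.42], [-1.27, 4.41], [0.06, 2.06], [-2.6, 2.6]. Speed limits (rad/s): [2.22, 2.22, 2.79, 2.79, 3.14, 3.14, 3.14].

## Interface

Orientations are given as a unit quaternion [x, y, z, w].
In Python, from bench import read_state, viewer, r gives the robot as it stands.
- The arm moves only by the tool carry_out, never from a script. Its argument "moves" is a list of rows, each a list of 6 numbers: the shift along the tool's x, y, z in units of 40 mm (1.0 is 40 mm), then the turn, a rotation vector about the tool's x, y, z in units of 8 degrees (1.0 is 8 degrees). A call has 1 to 20 rows; each row shifts and turns the commanded pose from where the row before left it, along the tool's axes as they then stand; what a row does not reach is not made up. A row lasts 1/8 s, in which the tool goes at most 62.5 mm and 10.7 degrees, less where a joint would pass 70% of its speed; a pose out of reach is approached as far as the arm can. A call is refused whole if a number of a shift passes 1 or a number of a turn 1, either way. A call with a gripper value outside its range is refused whole. "fingers" is the finger opening in mm, from 0 to 87, set as the call begins (left out, the last holds). The fingers move at their own pace and stop on an object; "force" is the grip in N (left out, the last holds). Time passes only in rows, so rows that do not move let the fingers close. It gives the time, the measured TCP pose, the force, the opening and the grip force at its end, in the units of the state.
- read_state(): the state, without advancing time (a new reading comes with each control period).
- viewer.camera(name): name is "side" or "top" or "wrist"; returns a dict with "pixels" (384x512x3 uint8, red, green, blue), "range_z" (384x512 float32, m along the optical axis (not along the pixel's ray), 0 where there is no reading), "fx", "fy", "cx", "cy" (pixels), "xyz" and "orientation" of the camera in the world. Camera axes: x right, y down, z forward; pixel columns grow to the right and rows downward; lengths in m; the calibration is good to about 2 mm. A picture is of the moment at which its call begins.
- r.close_job(): hands the job in; it is judged then, once.
The state is a dict: "time": time; "joint_positions": joint angles; "joint_vel": joint speeds; "joint_torque": joint torques, N m; "ee_pos": TCP position; "eef_rot": TCP orientation; "ft_force": force on the tool from outside, world axes, zero at the start; "torque": the same for the moment, N m; "width": finger opening in m; "grip_force": force on a finger pad.
Only numpy, scipy, OpenCV 4.12 (cv2) and the standard library are available. Lean on these libraries where they do the work, as an engineer would, in place of code of your own. Each camera call takes 0.05 s, during which the arm holds its last target. There are 200 camera calls.

## Task

Pull the cabinet drawer fully open by its handle, take out the amber flask with the blue cap and set it upright in the sprung rubber ring on top of the mixer. Press the flask gently down until the ring is right at the bottom of its travel, so that the mixer runs, and finish while still holding it pressed down; leave the white-capped flask in the drawer and do not knock over the beaker or the jar.

Things in the scene. Friction and masses are not known exactly. Their poses are not given: they have to be found in the camera images.
- cabinet: steel bench cabinet, blue, with one grey drawer; 220 deep (its x) x 240 wide (its y) x 152 high. Fixed. Origin: underside, middle of the front edge of its carcass; the drawer opens along its own -x. A roll of tape and a marker lie fixed on the rear half of its top (up to 24 above it)
- drawer (a joint): drawer opening in m: 0 shut, 0.17 fully open; slides along the cabinet's -x with about 2.5 N friction and stays where it is left
- drawer_handle (a point): middle of the drawer's steel bow handle (moves with the drawer): a level bar 10 thick and 110 long along the cabinet's y, 118 above the worktop and 34 below the cabinet's top, its centre line 38 in front of the drawer's face, free above and behind. The drawer's front plate is 12 thick and its top edge is 144 above the worktop
- drawer_rack (a point): middle of the top of the cork rack in the drawer (moves with the drawer), 40 above the worktop, 76 behind the front of the carcass when shut; 124 behind the handle bar. The rack has two 40 mm holes, at +45 and -45 along the cabinet's y, one flask in each, either way round. Drawer sides are 78 above the worktop
- flask_blue: round-bottomed amber glass flask with a ribbed BLUE screw cap (cap and flask are one rigid piece), 0.16 kg, 92 high; bulb diameter 56, neck diameter 22 from 52 to 69 above the bottom, cap diameter 32 from 69 to 92 above the bottom. Origin: the lowest point of the bulb; z up along its axis. In the rack the origin is about 31 above the worktop. Grip the cap from above
- flask_blue_cap (a point): point on the blue flask's axis in the cap, 81 above the flask's bottom and 11 below the cap's top
- flask_blue_bulb (a point): centre of the blue flask's bulb, 28 above its bottom
- flask_white: the same flask with an WHITE cap; stays in its hole of the rack
- mixer: touch-start bench mixer: white housing 150 deep (its x) x 120 wide (its y), top at 52, with a round aluminium deck at 58; black control strip, grey knob and green switch on its front part. Fixed. Origin: centre of its underside. The sprung ring cradle stands 20 behind the middle (its +x)
- cradle_ring (a point): centre of the cradle's black rubber ring (moves with it): 98 above the worktop when up. The ring is a round section 8 thick on a 44 mm circle (52 outside, 36 clear inside), carried on a plate over a coil spring, moving straight down only. A seated flask's bulb centre stands 23 above this point, so its bottom is 5 below it and its cap point 76 above it
- cradle (a joint): how far the cradle is pressed down in m: 0 up, 0.012 at its bottom stop. The spring takes about 5.6 N to start and 14 N at the bottom (0.7 N per mm), less the weight of flask and cradle; it rises again when let go. Over 60 N would break the glass
- beaker: small glass beaker with a little red in it, 78 across, 90 high, standing between cabinet and jar, loose bystander; origin at its underside
- jar: clear jar with a white lid, 64 across, 97 high, standing behind the mixer, loose bystander; origin at its underside

How it is judged:
On the way, in this order (a step that is already met when the one before it is completed fails the run):
1. the drawer is pulled open (130 mm or more) (value of joint drawer above 0.13 m), for 0.2 s.
2. the blue-capped flask is lifted out of the rack (height (world z) of flask_blue above 0.085 m), for 0.1 s.
At the end, for the whole second after the job is handed in: The gripper holds the blue-capped flask upright (0.2 rad) and centred (5 mm) in the ring, pressed through the flask at least 8.5 mm down of 12 mm, without touching the mixer itself; the white-capped flask stands in its hole; beaker and jar stand upright (value of joint cradle above 0.0085 m and horizontal distance between flask_blue_bulb and cradle_ring below 0.005 m and z of flask_blue_bulb in the frame of cradle_ring below 0.026 m and angle between flask_blue's own z axis and vertical below 0.2 rad and contact force between flask_blue and mixer above 5 N and contact force between the fingers and flask_blue above 3 N and contact force between each of the arm, the fingers and mixer below 0.5 N and linear speed of flask_blue below 0.02 m/s and horizontal distance between flask_white and drawer_rack below 0.06 m and height (world z) of flask_white below 0.045 m and angle between flask_white's own z axis and vertical below 0.4 rad and angle between each of beaker, jar's own z axis and vertical below 0.3 rad); the arm keeps its last pose, push and grip.
It fails at once if the flask is forced: more than 60 N between it and the mixer (contact force between flask_blue and mixer above 60 N).
It fails at once if the blue-capped flask is tipped over (angle between flask_blue's own z axis and vertical above 0.8 rad).
It fails at once if the white-capped flask is taken out or knocked out of its hole (height (world z) of flask_white above 0.06 m or angle between flask_white's own z axis and vertical above 0.8 rad).
It fails at once if the beaker or the jar is knocked over (angle between any of beaker, jar's own z axis and vertical above 0.5 rad).
It also fails if it takes over 51 s, if anything falls off the work surface, if the arm or the gripper's body presses on something with over 40 N, if the wrist force passes 120 N, or if a joint passes its speed limit or range.

## Working session

There is one attempt and no reset: what is moved stays moved. The work goes in short steps, Python scripts to look and compute and a tool call to move; the robot and the scene stay as the last step left them, time stands still between calls to the robot, and variables do not carry over. Pictures are saved under pics/ and viewed, at most 10 in all, crops included, and the job is handed in when it is done.

Besides the shell and the picture viewer there is one more tool, called after "Request:" as name(argument=value, ...) on one line, values as JSON. carry_out: Moves the arm, as the interface text tells. Its arguments: {"type":"object","properties":{"moves":{"type":"array","items":{"type":"array","items":{"type":"number"}}},"fingers":{"type":"number"},"force":{"type":"number"}},"required":["moves"]}

```bash
mkdir -p pics; cat > h.py <<'E'
import numpy as np, cv2
from scipy.spatial.transform import Rotation as R
from bench import read_state, viewer, r
def cam(n,f=None):
    c=viewer.camera(n)
    if f: cv2.imwrite('pics/'+f,cv2.cvtColor(c['pixels'],cv2.COLOR_RGB2BGR))
    z=c['range_z'];v,u=np.indices(z.shape)
    P=np.dstack([(u-c['cx'])/c['fx']*z,(v-c['cy'])/c['fy']*z,z])
    c['W']=P@R.from_quat(c['orientation']).as_matrix().T+np.array(c['xyz'])
    c['W'][z==0]=np.nan
    return c
E
python3 - <<'E'
from h import *
a=cam('top','top1.png');b=cam('side','side1.png')
np.savez('a.npz',t=a['W'],s=b['W'])
s=read_state();print({k:np.round(v,3) for k,v in s.items()},r.finger_overhang)
print(a['xyz'],b['xyz'])
E
```

```text
{'time': np.float64(0.1), 'joint_positions': array([-1.32 ,  0.333, -0.065,  1.461,  0.022,  1.35 , -0.089]), 'joint_vel': array([-0.001, -0.   , -0.001, -0.   ,  0.   , -0.   ,  0.   ]), 'joint_torque': array([ 1.0000e-03, -6.2455e+01,  2.4000e-02, -3.9071e+01, -6.2000e-02,
        3.7000e-02,  0.0000e+00]), 'ee_pos': array([0.169, 0.601, 0.236]), 'eef_rot': array([ 0.136,  0.991, -0.001, -0.   ]), 'ft_force': array([-0.794,  0.438,  0.161]), 'torque': array([-0.004,  0.009, -0.003]), 'grip_force': np.float64(0.0), 'width': np.float64(0.087)} 0.014
[0.43534726 0.04802124 1.52758411] [ 0.01466371 -0.48822826  0.57185064]
```

View pics/top1.png

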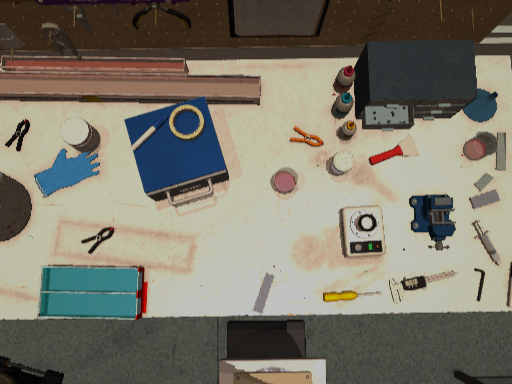

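View pics/side1.png

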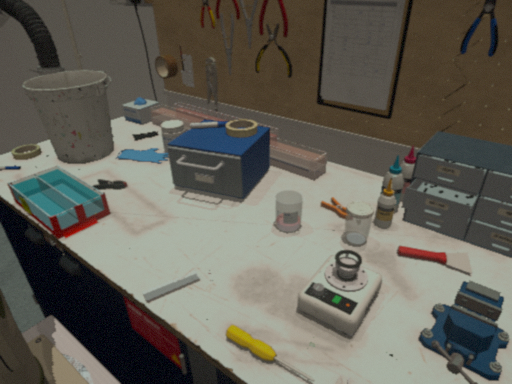

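The top view shows the cabinet with its handle at about (190,195), the mixer ring at (366,222), the beaker at (285,181) and the jar at (341,163). Next I fit these positions from depth.

```bash
python3 - <<'E'
from h import *
d=np.load('a.npz');t,s=d['t'],d['s']
def hull(W,zl,zh,box,nm):
    m=(W[...,2]>zl)&(W[...,2]<zh)
    for i in (0,1): m&=(W[...,i]>box[i][0])&(W[...,i]<box[i][1])
    p=W[m]
    if len(p)<3: print(nm,len(p));return p
    q=cv2.minAreaRect((p[:,:2]*1000).astype(np.float32))
    print(nm,len(p),np.round(p.mean(0),4),'circ',np.round(cv2.minEnclosingCircle((p[:,:2]*1000).astype(np.float32)),1) if 0 else '', np.round(q[0],1),np.round(q[1],1),round(q[2],2)); return p
for uv in [(190,195),(366,222),(285,181),(341,163),(180,160)]: print(uv,np.round(t[uv[1],uv[0]],3))
c=t[160,180];bx=[(c[0]-.25,c[0]+.25),(c[1]-.22,c[1]+.22)]
hull(t,.140,.158,bx,'cabtop');hull(s,.140,.158,bx,'cabtop side')
h=t[195,190];bx=[(h[0]-.05,h[0]+.045),(h[1]-.1,h[1]+.1)]
hull(t,.100,.130,bx,'handle')
m=t[222,366];bx=[(m[0]-.1,m[0]+.06),(m[1]-.08,m[1]+.08)]
for W,n in((t,'t'),(s,'s')):
    hull(W,.085,.112,bx,'ring '+n);hull(W,.045,.056,bx,'mixer '+n)
for k,uv in(('beaker',(285,181)),('jar',(341,163))):
    c=t[uv[1],uv[0]];bx=[(c[0]-.06,c[0]+.06),(c[1]-.06,c[1]+.06)]
    hull(t,.06,.11,bx,k);hull(s,.02,.11,bx,k+' s')
E
python3 - <<'E'
import cv2,numpy as np
a=cv2.imread('pics/top1.png');b=cv2.imread('pics/side1.png')
f=lambda i,x,y,w,h,k:cv2.resize(i[y:y+h,x:x+w],None,fx=k,fy=k,interpolation=cv2.INTER_CUBIC)
cv2.imwrite('pics/crop1.png',np.vstack([np.hstack([f(a,115,90,130,120,3),f(a,330,195,65,60,6)[:360,:390]])]))
E
```

```text
(190, 195) [ 0.649  0.244 -0.006]
(366, 222) [ 0.548 -0.28   0.087]
(285, 181) [ 0.684 -0.052  0.019]
(341, 163) [ 0.722 -0.213  0.096]
(180, 160) [0.727 0.252 0.151]
cabtop 5803 [0.7606 0.2654 0.1518] circ  [770.6 266.8] [234.5 240.5] 15.86
cabtop side 2117 [0.7371 0.2462 0.1516] circ  [768.4 265.9] [234.7 242.1] 16.51
handle 369 [0.6392 0.2336 0.1201] circ  [636.4 238. ] [ 44.9 206.7] 15.96
ring t 175 [ 0.5443 -0.2805  0.0972] circ  [ 545.3 -279.1] [48.4 49.8] 87.15
mixer t 1154 [ 0.5175 -0.2791  0.0514] circ  [ 523.8 -279.3] [148.8 119.3] 2.87
ring s 332 [ 0.5417 -0.2798  0.0978] circ  [ 541.9 -280. ] [49.  49.5] 34.34
mixer s 2062 [ 0.4985 -0.2907  0.0516] circ  [ 522.6 -280.1] [147.3 116.9] 3.21
beaker 161 [ 0.6858 -0.0547  0.083 ] circ  [679.  -49.4] [70.8 71.3] 62.33
beaker s 948 [ 0.6721 -0.054   0.0627] circ  [679.1 -49.2] [73.4 69.9] 67.88
jar 402 [ 0.7247 -0.217   0.0936] circ  [ 725.9 -218.7] [61.3 60.5] 26.62
jar s 971 [ 0.7117 -0.2243  0.0719] circ  [ 726.1 -219. ] [62.9 62.6] 79.54
```

View pics/crop1.png

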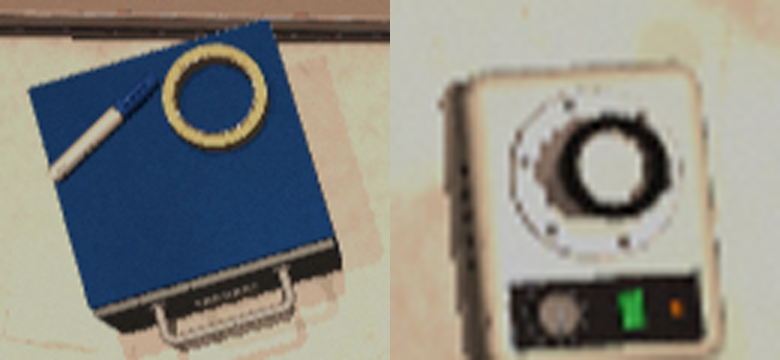

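The crop shows the handle bar centred at about pixel (192,202) of the top picture. The ring is at about (367,223).

The fit gives a cabinet yaw of about 16.2°, a handle near (0.624, 0.224) and a ring near (0.5435, -0.2797). I'll turn the tool first, then move above the handle.

Request:
carry_out(moves=[[0, 0, 0, 0, 0, 1], [0, 0, 0, 0, 0, 1], [0, 0, 0, 0, 0, 1], [0, 0, 0, 0, 0, 1], [0, 0, 0, 0, 0, 1], [0, 0, 0, 0, 0, 1], [0, 0, 0, 0, 0, 1], [0, 0, 0, 0, 0, 0.28]], fingers=30, force=30)

```text
time: 1.1
ee_pos: [0.1689, 0.6015, 0.2361]
eef_rot: [0.602, 0.798, -0.0, 0.0]
ft_force: [-0.6, 0.7, 0.8]
width: 0.0305
grip_force: 0.0
```

Request:
carry_out(moves=[[-1, 0.68, 0, 0, 0, 0], [-1, 0.68, 0, 0, 0, 0], [-1, 0.68, 0, 0, 0, 0], [-1, 0.68, 0, 0, 0, 0], [-1, 0.68, 0, 0, 0, 0], [-1, 0.68, 0, 0, 0, 0], [-1, 0.68, 0, 0, 0, 0], [-1, 0.68, 0, 0, 0, 0], [-1, 0.68, 0, 0, 0, 0], [-1, 0.68, 0, 0, 0, 0], [-1, 0.68, 0, 0, 0, 0], [-1, 0.68, 0, 0, 0, 0], [-0.25, 0.1, 0, 0, 0, 0], [0, 0, 0, 0, 0, 0], [0, 0, 0, 0, 0, 0]])

```text
time: 2.98
ee_pos: [0.6211, 0.2241, 0.2364]
eef_rot: [0.6, 0.8, 0.0, -0.001]
ft_force: [0.4, 0.8, -0.7]
width: 0.0299
grip_force: 0.0
```

```bash
cat >> h.py <<'E'
def to(x,y,z,yaw):
    "rows needed: turn first (units), then shift in final tool frame (units); yaw = heading of tool y, deg"
    s=read_state();Rc=R.from_quat(s['eef_rot']);a=np.radians(yaw)
    Y=np.array([np.cos(a),np.sin(a),0]);Z=np.array([0,0,-1.]);Rt=R.from_matrix(np.c_[np.cross(Y,Z),Y,Z])
    print('pos',np.round(s['ee_pos'],4),'t',round(float(s['time']),2),'F',np.round(s['ft_force'],1),'turn',np.round(np.degrees((Rc.inv()*Rt).as_rotvec())/8,2),'shift',np.round(Rt.inv().apply(np.array([x,y,z])-s['ee_pos'])/.04,2))
E
python3 - <<'E'
from h import *
c=cam('wrist','w1.png');to(.624,.224,.113,16.2);print(c['xyz'])
b=cam('side');t=cam('top')
X=np.array([np.cos(np.radians(16.2)),np.sin(np.radians(16.2))]);Y=np.array([-X[1],X[0]]);O=np.array([.624,.224])
for W,n in((c['W'],'w'),(b['W'],'s'),(t['W'],'t')):
    q=(W[...,:2]-O);a=q@X;l=q@Y
    m=(W[...,2]>.110)&(W[...,2]<.127)&(abs(a)<.02)&(abs(l)<.07)
    print(n,m.sum(),'bar a',np.round(np.percentile(a[m],[5,50,95]),4) if m.any() else '', 'l',np.round(np.percentile(l[m],[1,99]),4) if m.any() else '')
    if m.sum()>20: print(np.polyfit(l[m],a[m],1))
E
```

```text
pos [0.6211 0.2242 0.2366] t 3.02 F [ 0.8 -0.  -0.2] turn [-0.   -0.01  0.  ] shift [-0.02  0.07  3.09]
[0.59888531 0.30208396 0.38469681]
w 1359 bar a [-0.0039  0.002   0.0164] l [-0.0624  0.0681]
[0.00967542 0.00297684]
s 176 bar a [-0.0073 -0.0042  0.0157] l [-0.0651  0.0649]
[-0.0040464  -0.00136125]
t 60 bar a [-0.0058  0.0002  0.0148] l [-0.0661 -0.0271]
[-0.32008411 -0.01405767]
```

View pics/w1.png

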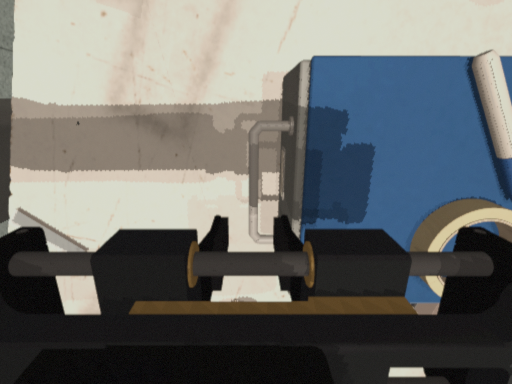

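The wrist view shows the bar at column 254, rows 125–240, centred between the fingers (columns 215–290). I'll descend, grip and pull.

Request:
carry_out(moves=[[0, 0.07, 0.5, 0, 0, 0], [0, 0, 0.5, 0, 0, 0], [0, 0, 0.5, 0, 0, 0], [0, 0, 0.5, 0, 0, 0], [0, 0, 0.5, 0, 0, 0], [0, 0, 0.5, 0, 0, 0], [0, 0, 0, 0, 0, 0], [0, 0, 0, 0, 0, 0]])

```text
time: 4.12
ee_pos: [0.6253, 0.2232, 0.1172]
eef_rot: [0.601, 0.799, 0.0, 0.0]
ft_force: [0.0, 0.4, 0.7]
width: 0.0303
grip_force: 0.0
```

Request:
carry_out(moves=[[0, 0, 0, 0, 0, 0], [0, 0, 0, 0, 0, 0], [0, 0, 0, 0, 0, 0], [0, 0, 0, 0, 0, 0]], fingers=0, force=30)

```text
time: 4.62
ee_pos: [0.6243, 0.2231, 0.1169]
eef_rot: [0.601, 0.799, -0.0, -0.0]
ft_force: [-6.3, -2.0, 5.8]
width: 0.0089
grip_force: 30.0
```

Request:
carry_out(moves=[[0, -0.2, 0, 0, 0, 0], [0, -0.4, 0, 0, 0, 0], [0, -0.4, 0, 0, 0, 0], [0, -0.4, 0, 0, 0, 0], [0, -0.4, 0, 0, 0, 0], [0, -0.4, 0, 0, 0, 0], [0, -0.4, 0, 0, 0, 0], [0, -0.4, 0, 0, 0, 0], [0, -0.4, 0, 0, 0, 0], [0, -0.4, 0, 0, 0, 0], [0, -0.3, 0, 0, 0, 0], [0, -0.1, 0, 0, 0, 0], [0, 0, 0, 0, 0, 0], [0, 0, 0, 0, 0, 0]])

```text
time: 6.38
ee_pos: [0.4634, 0.1767, 0.1168]
eef_rot: [0.601, 0.799, -0.0, -0.0]
ft_force: [-2.4, -0.1, 7.3]
width: 0.0087
grip_force: 30.0
```

```bash
python3 - <<'E'
from h import *
to(.461,.176,.117,16.2)
E
```

```text
pos [0.4634 0.1767 0.1168] t 6.38 F [-2.4 -0.1  7.3] turn [-0.   -0.   -0.02] shift [-0.   -0.06 -0.01]
```

Request:
carry_out(moves=[[0, 0, 0, 0, 0, 0], [0, 0, 0, 0, 0, 0], [0, 0, 0, 0, 0, 0]], fingers=30)

```text
time: 6.75
ee_pos: [0.4633, 0.1766, 0.1163]
eef_rot: [0.601, 0.799, -0.0, -0.0]
ft_force: [-0.5, 0.7, 0.4]
width: 0.0276
grip_force: 0.0
```

Request:
carry_out(moves=[[0, 0, -0.5, 0, 0, 0], [0, 0, -1, 0, 0, 0], [0, 0, -1, 0, 0, 0], [0, 0, -1, 0, 0, 0], [0, 0, -0.5, 0, 0, 0], [0, 0, 0, 0, 0, 0]], fingers=70)

```text
time: 7.5
ee_pos: [0.464, 0.1769, 0.2777]
eef_rot: [0.601, 0.799, 0.001, 0.0]
ft_force: [0.7, -0.3, -0.1]
width: 0.0694
grip_force: 0.0
```

```bash
python3 - <<'E'
from h import *
t=cam('top','t2.png');w=cam('wrist','w2.png');s=cam('side')
X=np.array([np.cos(np.radians(16.2)),np.sin(np.radians(16.2))]);Y=np.array([-X[1],X[0]]);O=np.array([.462,.1765])+.124*X
print('rack',O,O+.045*Y,O-.045*Y)
for c,n in((t,'t'),(w,'w'),(s,'s')):
  W=c['W']
  for sg in(1,-1):
    h=O+sg*.045*Y
    m=(W[...,2]>.116)&(W[...,2]<.130)&(np.hypot(W[...,0]-h[0],W[...,1]-h[1])<.035)
    if m.sum()<5: print(n,sg,m.sum());continue
    p=W[m]; print(n,sg,m.sum(),np.round(p.mean(0),4),'circ',cv2.minEnclosingCircle((p[:,:2]*1000).astype(np.float32)),c['pixels'][m].mean(0).round())
E
python3 -c "
import cv2,numpy as np
a=cv2.imread('pics/t2.png')[100:280,110:260];w=cv2.imread('pics/w2.png')
cv2.imwrite('pics/c2.png',np.hstack([cv2.resize(a,(320,384)),w[:,:480]]))"
```

```text
rack [0.58107642 0.2110949 ] [0.56852182 0.25430811] [0.59363102 0.16788168]
t 1 26 [0.5782 0.2583 0.123 ] circ ((577.0562744140625, 257.8681640625), 13.612204551696777) [ 35.  73. 140.]
t -1 102 [0.5929 0.168  0.1231] circ ((592.994140625, 168.66781616210938), 16.6876277923584) [186. 182. 176.]
w 1 694 [0.568  0.2566 0.1226] circ ((569.9100341796875, 256.41119384765625), 17.281644821166992) [ 63. 107. 168.]
w -1 561 [0.5925 0.1713 0.1224] circ ((594.18017578125, 170.06317138671875), 17.02896499633789) [201. 200. 188.]
s 1 76 [0.564  0.2517 0.1226] circ ((565.399169921875, 254.31814575195312), 18.43030548095703) [ 49.  83. 134.]
s -1 84 [0.589  0.1651 0.1224] circ ((590.9382934570312, 167.1024169921875), 16.210752487182617) [152. 156. 144.]
```

View pics/c2.png

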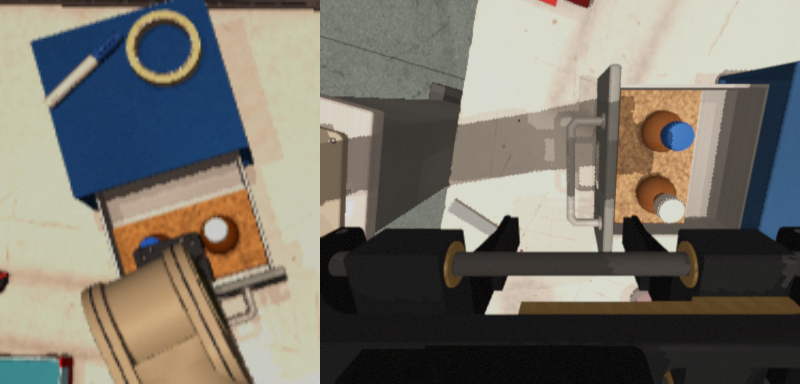

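The wrist crop shows the drawer open, with the blue cap at (678,135) and the white cap at (669,208). The blue flask is therefore in the +y hole, at about (0.5685, 0.255).

```bash
python3 - <<'E'
from h import *
to(.5685,.255,.108,16.2)
E
```

```text
pos [0.4629 0.1764 0.2753] t 7.65 F [0.3 0.2 0.2] turn [-0.01  0.   -0.02] shift [1.15 3.08 4.18]
```

Request:
carry_out(moves=[[0.35, 0.8, 0, 0, 0, 0], [0.4, 1, 0, 0, 0, 0], [0.4, 1, 0, 0, 0, 0], [0, 0.28, 0.4, 0, 0, 0], [0, 0, 0.8, 0, 0, 0], [0, 0, 0.8, 0, 0, 0], [0, 0, 0, 0, 0, 0]], fingers=60)

```text
time: 8.52
ee_pos: [0.5671, 0.2535, 0.1931]
eef_rot: [0.602, 0.799, -0.003, -0.001]
ft_force: [-0.1, -0.1, 0.7]
width: 0.0601
grip_force: 0.0
```

```bash
python3 - <<'E'
from h import *
to(.5685,.255,.108,16.2)
w=cam('wrist')
W=w['W'];m=(W[...,2]>.116)&(W[...,2]<.130)&(np.hypot(W[...,0]-.5685,W[...,1]-.255)<.03)
p=W[m];print(m.sum(),cv2.minEnclosingCircle((p[:,:2]*1000).astype(np.float32)))
E
```

```text
pos [0.5671 0.2535 0.1931] t 8.53 F [-0.1 -0.1  0.7] turn [-0.04  0.01 -0.02] shift [0.03 0.05 2.13]
1055 ((569.5478515625, 256.3840637207031), 16.998273849487305)
```

Request:
carry_out(moves=[[0.05, 0.05, 0.5, 0, 0, 0], [0, 0, 0.6, 0, 0, 0], [0, 0, 0.5, 0, 0, 0], [0, 0, 0.4, 0, 0, 0], [0, 0, 0.1, 0, 0, 0], [0, 0, 0, 0, 0, 0]])

```text
time: 9.32
ee_pos: [0.5706, 0.2575, 0.1128]
eef_rot: [0.601, 0.799, 0.0, 0.0]
ft_force: [0.1, -0.6, -0.1]
width: 0.0601
grip_force: 0.0
```

Request:
carry_out(moves=[[0, 0, 0, 0, 0, 0], [0, 0, 0, 0, 0, 0], [0, 0, 0, 0, 0, 0], [0, 0, 0, 0, 0, 0]], fingers=0, force=30)

```text
time: 9.82
ee_pos: [0.5703, 0.2575, 0.1127]
eef_rot: [0.601, 0.799, 0.0, -0.0]
ft_force: [-0.3, 0.1, 2.4]
width: 0.0313
grip_force: 30.0
```

```bash
python3 - <<'E'
from h import *
to(.5685,.255,.27,16.2)
E
```

```text
pos [0.5703 0.2575 0.1127] t 9.82 F [-0.3  0.1  2.4] turn [-0.   -0.   -0.02] shift [-0.05 -0.06 -3.93]
```

Gripped at 31 mm, which matches the cap. Lifting gently.

Request:
carry_out(moves=[[0, 0, -0.2, 0, 0, 0], [0, 0, -0.4, 0, 0, 0], [0, 0, -0.6, 0, 0, 0], [0, 0, -0.8, 0, 0, 0], [0, 0, -0.8, 0, 0, 0], [0, 0, -0.8, 0, 0, 0], [0, 0, -0.4, 0, 0, 0], [0, 0, 0, 0, 0, 0], [0, 0, 0, 0, 0, 0]])

```text
time: 10.95
ee_pos: [0.5699, 0.2573, 0.2712]
eef_rot: [0.601, 0.799, -0.001, -0.0]
ft_force: [0.5, 0.3, -1.9]
width: 0.0312
grip_force: 30.0
```

```bash
python3 - <<'E'
from h import *
s=read_state();print(s['width'],s['grip_force'])
to(.5435,-.2797,.27,16.2);to(.5435,-.2797,.27,-27)
c=cam('side','s3.png')
cv2.imwrite('pics/s3c.png',cv2.resize(cv2.imread('pics/s3.png')[60:300,100:420],(800,600)))
E
```

```text
0.0311682450671568 29.97646814910695
pos [0.5699 0.2573 0.2712] t 10.95 F [ 0.5  0.3 -1.9] turn [-0.01  0.   -0.02] shift [-12.71  -4.38   0.03]
pos [0.5699 0.2573 0.2712] t 10.95 F [ 0.5  0.3 -1.9] turn [-0.01  0.01  5.38] shift [-12.26   5.51   0.03]
```

View pics/s3c.png

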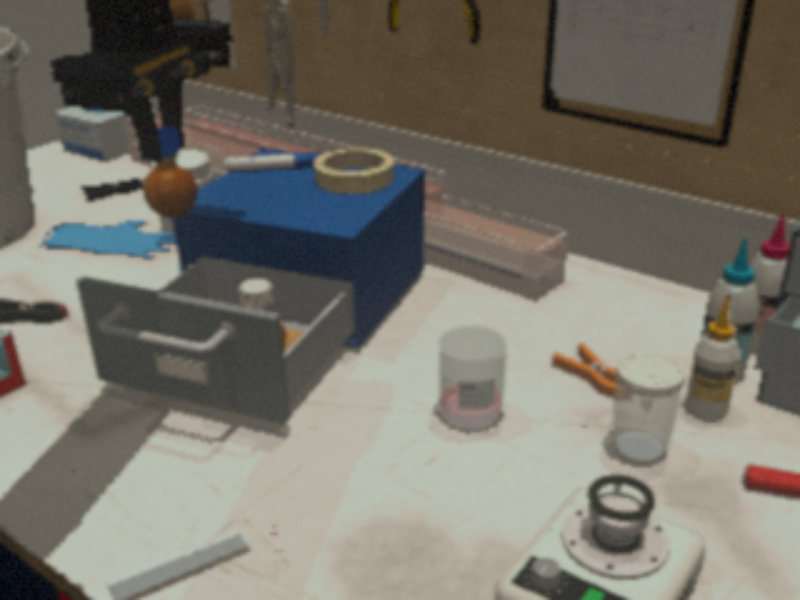

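The side crop shows the blue-capped flask held upright in the gripper (cap at (168,140), bulb at (170,190)). The white-capped flask is still in the drawer. Now I'll carry the flask across to above the ring.

Request:
carry_out(moves=[[-0.3, -0.1, 0, 0, 0, 0], [-0.6, -0.2, 0, 0, 0, 0], [-0.9, -0.31, 0, 0, 0, 0], [-0.9, -0.31, 0, 0, 0, 0], [-0.9, -0.31, 0, 0, 0, 0], [-0.9, -0.31, 0, 0, 0, 0], [-0.9, -0.31, 0, 0, 0, 0], [-0.9, -0.31, 0, 0, 0, 0], [-0.9, -0.31, 0, 0, 0, 0], [-0.9, -0.31, 0, 0, 0, 0], [-0.9, -0.31, 0, 0, 0, 0], [-0.9, -0.31, 0, 0, 0, 0], [-0.9, -0.31, 0, 0, 0, 0], [-0.9, -0.31, 0, 0, 0, 0], [-0.6, -0.2, 0, 0, 0, 0], [-0.4, -0.16, 0, 0, 0, 0], [0, 0, 0, 0, 0, 0], [0, 0, 0, 0, 0, 0], [0, 0, 0, 0, 0, 0]])

```text
time: 13.38
ee_pos: [0.5431, -0.278, 0.2725]
eef_rot: [0.601, 0.8, 0.0, -0.0]
ft_force: [-0.0, 0.3, -1.1]
width: 0.0315
grip_force: 30.0
```

```bash
python3 - <<'E'
from h import *
to(.5435,-.2797,.1857,16.2)
c=cam('side','s4.png');t=cam('top','t4.png');w=cam('wrist','w4.png')
p=read_state()['ee_pos']
for d,n in((c,'s'),(w,'w')):
    W=d['W'];px=d['pixels'].astype(int);near=np.hypot(W[...,0]-p[0],W[...,1]-p[1])<.06
    m=near&(W[...,2]>p[2]-.09)&(W[...,2]<p[2]-.03)&(px[...,0]>px[...,2]*1.5)
    q=W[m]
    if len(q)>30:
        A=np.c_[2*q,np.ones(len(q))];x=np.linalg.lstsq(A,(q**2).sum(1),rcond=None)[0]
        print(n,'bulb',x[:3],'r',np.sqrt(x[3]+x[:3]@x[:3]),'rel tcp',x[:3]-p)
    else: print(n,len(q))
    m=near&(W[...,2]>.092)&(W[...,2]<.112);q=W[m]
    if len(q)>5: print('ring',len(q),cv2.minEnclosingCircle((q[:,:2]*1000).astype(np.float32)))
a=cv2.imread('pics/s4.png')[130:345,250:450]
cv2.imwrite('pics/c4.png',np.hstack([cv2.resize(a,(400,430)),cv2.resize(cv2.imread('pics/w4.png')[:,100:450],(392,430))]))
E
```

```text
pos [ 0.5431 -0.278   0.2725] t 13.38 F [-0.   0.3 -1.1] turn [ 0. -0. -0.] shift [-0.04 -0.    2.17]
s bulb [ 0.54069284 -0.279152    0.21991367] r 0.02706847035404889 rel tcp [-0.00224661 -0.00060707 -0.05262117]
ring 264 ((542.8076171875, -279.9173278808594), 26.1931209564209)
w bulb [ 0.54279755 -0.27899626  0.21941424] r 0.027460190210806087 rel tcp [-0.0001419  -0.00045133 -0.0531206 ]
ring 432 ((545.609619140625, -278.41876220703125), 25.676908493041992)
```

View pics/c4.png

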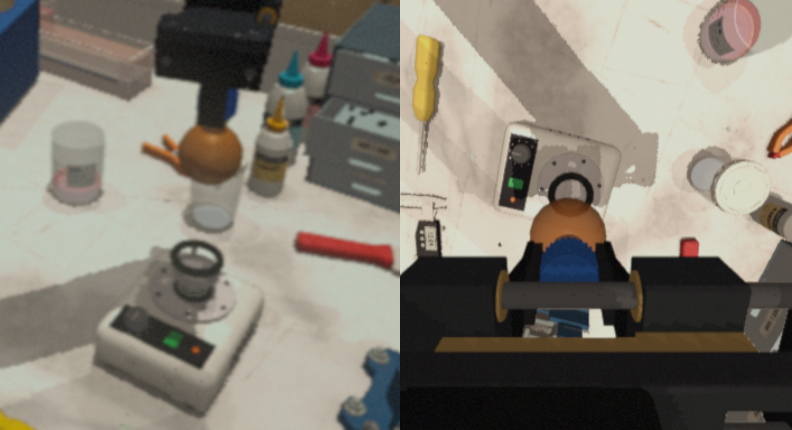

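The wrist and side views show the bulb directly above the ring and about 2.5 mm short of it in x. I'll correct by (-0.02, +0.06) units; contact should come after about 2.45 units of descent.

Request:
carry_out(moves=[[-0.02, 0.06, 0.3, 0, 0, 0], [0, 0, 0.5, 0, 0, 0], [0, 0, 0.5, 0, 0, 0], [0, 0, 0.4, 0, 0, 0], [0, 0, 0.3, 0, 0, 0], [0, 0, 0.2, 0, 0, 0], [0, 0, 0, 0, 0, 0], [0, 0, 0, 0, 0, 0]])

```text
time: 14.52
ee_pos: [0.5455, -0.2795, 0.1851]
eef_rot: [0.601, 0.799, 0.0, 0.0]
ft_force: [-0.1, -0.2, -1.0]
width: 0.0311
grip_force: 30.0
```

```bash
cat > m.py <<'E'
from h import *
c=cam('side','s5.png');w=cam('wrist','w5.png')
s=read_state();p=s['ee_pos'];print('F',s['ft_force'].round(1),s['torque'].round(2),p.round(4),float(s['time']),s['width'])
for d,n in((c,'s'),(w,'w')):
    W=d['W'];px=d['pixels'].astype(int);near=np.hypot(W[...,0]-p[0],W[...,1]-p[1])<.05
    m=near&(W[...,2]>p[2]-.09)&(W[...,2]<p[2]-.03)&(px[...,0]>px[...,2]*1.5);q=W[m]
    if len(q)>30:
        A=np.c_[2*q,np.ones(len(q))];x=np.linalg.lstsq(A,(q**2).sum(1),rcond=None)[0]
        print(n,'bulb',x[:3].round(4),'r',np.sqrt(x[3]+x[:3]@x[:3]).round(4))
    m=near&(W[...,2]>.075)&(W[...,2]<.110)&(px.max(2)<90);q=W[m]
    if len(q)>5: print('ring',len(q),cv2.minEnclosingCircle((q[:,:2]*1000).astype(np.float32)),np.percentile(q[:,2],[5,50,95]).round(4))
E
python3 m.py
```

```text
F [-0.9  0.2 -1.1] [-0.09 -0.   -0.02] [ 0.5455 -0.2795  0.1851] 14.625 0.031302715237020315
s bulb [ 0.5434 -0.2805  0.1323] r 0.0274
ring 217 ((540.8109741210938, -279.85321044921875), 24.36911964416504) [0.0835 0.0997 0.1029]
w bulb [ 0.5458 -0.2822  0.128 ] r 0.0309
ring 341 ((544.0883178710938, -271.28076171875), 24.171611785888672) [0.0988 0.1012 0.1027]
```

Request:
carry_out(moves=[[0, 0, 0.1, 0, 0, 0], [0, 0, 0.1, 0, 0, 0], [0, 0, 0.05, 0, 0, 0], [0, 0, 0.05, 0, 0, 0], [0, 0, 0, 0, 0, 0], [0, 0, 0, 0, 0, 0]])

```text
time: 15.38
ee_pos: [0.5454, -0.2793, 0.1728]
eef_rot: [0.601, 0.799, 0.0, 0.0]
ft_force: [-0.0, 1.4, 5.2]
width: 0.031
grip_force: 30.0
```

Request:
carry_out(moves=[[0, 0, 0.05, 0, 0, 0], [0, 0, 0.05, 0, 0, 0], [0, 0, 0.03, 0, 0, 0], [0, 0, 0, 0, 0, 0], [0, 0, 0, 0, 0, 0]])

```text
time: 16.0
ee_pos: [0.5455, -0.2794, 0.168]
eef_rot: [0.601, 0.799, 0.0, 0.0]
ft_force: [-1.8, 2.3, 7.2]
width: 0.0317
grip_force: 30.0
```

Request:
carry_out(moves=[[0, 0, 0.05, 0, 0, 0], [0, 0, 0.05, 0, 0, 0], [0, 0, 0, 0, 0, 0], [0, 0, 0, 0, 0, 0]])

```text
time: 16.5
ee_pos: [0.5456, -0.2795, 0.1644]
eef_rot: [0.601, 0.799, 0.0, 0.001]
ft_force: [-1.5, 2.3, 10.6]
width: 0.0317
grip_force: 30.0
```

```bash
python3 m.py; python3 -c "
import cv2,numpy as np
a=cv2.imread('pics/s5.png')[200:320,290:400];b=cv2.imread('pics/w5.png')[100:290,150:400]
cv2.imwrite('pics/c5.png',np.hstack([cv2.resize(a,(400,436)),cv2.resize(b,(400,436))]))"
```

```text
F [-1.5  2.4  9.7] [ 0.41  0.71 -0.03] [ 0.5457 -0.2795  0.1644] 16.6 0.03115451895640472
s bulb [ 0.5428 -0.2804  0.1119] r 0.027
ring 237 ((536.4403076171875, -280.3170166015625), 25.964780807495117) [0.0851 0.0915 0.109 ]
w bulb [ 0.5454 -0.2805  0.1101] r 0.0285
ring 248 ((542.6085205078125, -267.1775207519531), 22.54047966003418) [0.0876 0.0898 0.1091]
```

View pics/c5.png

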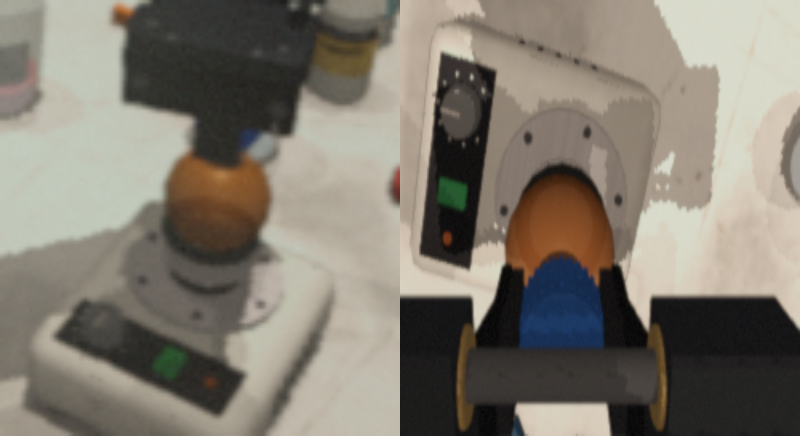

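The crops show the flask seated upright in the ring, partly pressed (about 9.5 mm). I'll continue gently to the bottom stop.

Request:
carry_out(moves=[[0, 0, 0.03, 0, 0, 0], [0, 0, 0.03, 0, 0, 0], [0, 0, 0, 0, 0, 0], [0, 0, 0, 0, 0, 0], [0, 0, 0, 0, 0, 0]])

```text
time: 17.23
ee_pos: [0.546, -0.2797, 0.1633]
eef_rot: [0.601, 0.799, 0.001, 0.001]
ft_force: [-4.4, 4.2, 21.3]
width: 0.0312
grip_force: 30.0
```

Request:
carry_out(moves=[[0, 0, 0.03, 0, 0, 0], [0, 0, 0.02, 0, 0, 0], [0, 0, 0, 0, 0, 0], [0, 0, 0, 0, 0, 0], [0, 0, 0, 0, 0, 0]])

```text
time: 17.85
ee_pos: [0.5469, -0.2797, 0.1627]
eef_rot: [0.601, 0.799, 0.001, 0.002]
ft_force: [-6.2, 6.3, 30.4]
width: 0.0312
grip_force: 29.8
```

The force climbs steeply, so the ring is at its stop. I'll ease back slightly and check.

Request:
carry_out(moves=[[0, 0, -0.03, 0, 0, 0], [0, 0, 0, 0, 0, 0], [0, 0, 0, 0, 0, 0], [0, 0, 0, 0, 0, 0]])

```text
time: 18.35
ee_pos: [0.5466, -0.2795, 0.1629]
eef_rot: [0.601, 0.799, 0.001, 0.002]
ft_force: [-3.8, 4.4, 21.7]
width: 0.0311
grip_force: 29.8
```

```bash
python3 m.py
```

```text
F [-3.8  4.  22.3] [ 0.89  0.94 -0.02] [ 0.5466 -0.2795  0.1629] 18.45 0.03125499786097282
s bulb [ 0.5438 -0.2802  0.1107] r 0.0273
ring 252 ((536.713623046875, -281.2669677734375), 25.1345157623291) [0.0833 0.0906 0.1085]
w bulb [ 0.5458 -0.2803  0.1091] r 0.0283
ring 270 ((541.9139404296875, -267.437255859375), 22.567201614379883) [0.0868 0.0891 0.1092]
```

```bash
python3 -c "
from bench import r
print(r.close_job())"
```

```text
the job is handed in; nothing more can be done
None
```

I handed the job in at about 18.5 s: the drawer is pulled about 168 mm open and the blue-capped flask is held upright in the ring, pressed to the stop at about 22 N. The white-capped flask was still in the drawer after the lift, and the beaker and jar were standing when last seen. The verdict was not shown.

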